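Unload the hinged punching jig

TASK

The pillow block in the hinged punching jig has been marked: take it out and put it with the finished one. Back the wing nut off anticlockwise by about a full turn so that it stands clear of the leaf, swing the eyebolt right out of the leaf's slot, throw the leaf back until it rests open, then lift the block out and lower it into the grey tote so that it lies flat on the tote's floor. Do not drop the block, and leave the other things on the bench where they are.

Things in the scene. Friction and masses are not known exactly. Their poses are not given: they have to be found in the camera images.
- jig: Punching jig: dark steel plate 200 x 90 x 20 mm on the bench. Origin under it, on the bench. x runs from the swing bolt (x=-65 mm) to the leaf's hinge (x=+75), z up; plate x -95..105, y -45..45. The block sits at x=+6 on pads 36 mm above the bench, between 6 mm keepers near its ends; free space beside its middle. Hinge posts x 62..88, |y| 20..33, 95 mm high.
- leaf_hinge (a point): Point on the leaf's hinge axis (along the jig's y), 81 mm above the bench.
- leaf (a joint): Angle of the aluminium leaf (0.45 kg): 0 closed, level; grows as its free, slotted end (over the swing bolt) rises and goes over; stop at 1.9 rad, where it rests by its weight; elsewhere it falls to its side of upright. 60 mm wide, 12 thick (75 to 87 mm above the bench when closed), 160 mm from hinge to free end, with an open slot 17 mm wide, 35 deep for the bolt.
- leaf_bar (a point): Middle of the leaf's lift bar: a round steel rod, 12 mm diameter, sticking out sideways from the leaf's edge (to the jig's +y), parallel to the hinge, 118 mm from the hinge axis, at the leaf's mid-thickness. 26 mm free inwards to its boss on the leaf and outwards to a black 22 mm ball. It can be pinched from above and turns between the fingers.
- bolt_pivot (a point): Pivot of the eyebolt, in a clevis on the jig's plate, 27 mm above the bench; the axis runs along the jig's y.
- swing_bolt (a joint): Angle of the eyebolt: 0 upright in the slot, grows as it swings away from the hinge (to the jig's -x) and down; stop at 1.25 rad. Its pivot is stiff (0.25 N m friction): it stays where it is left and is pushed out with about 3 N at its end. The nut's flange, bearing on the leaf beside the slot, holds it in until the nut is about 5 rad (0.8 turn) from tight.
- bolt_end (a point): Free end of the eyebolt, on its axis, 110 mm from the pivot. The bolt is 14 mm thick with a coarse rolled thread.
- wing_nut (a joint): Turn of the wing nut: 0 tight on the leaf, grows anticlockwise seen from above (loosening), 4 mm rise per full turn; stop at 15 rad (does not come off). Friction about 0.06 N m, no spring: stays where left. May start a little slack.
- nut_wing (a point): Middle of one wing, 40 mm from the bolt axis, 17 mm above the nut's lower face (104 mm above the bench when tight). Nut: flange 36 mm diameter, 5 thick; hub 23 mm; two opposite wings 8 mm thick, out to 45 mm from the axis, about 6 to 30 mm above the lower face. The bolt end stands 28 mm above the hub when tight. At 0 turn the wings lie along the jig's y.
- block: The pillow block in the jig: bare aluminium, 100 mm long (its x), 42 mm wide (its y), foot 10 mm thick, with a round-topped body 34 mm long in the middle, 36 mm high, flat on both sides. Origin: centre of the underside. 0.2 to 0.4 kg.
- tote: Grey plastic open tote, outside 260 (its x) x 200 (its y) x 80 mm, walls and floor 4 mm, standing on the bench either to the left or to the right of the jig. Origin: centre of the underside. A finished block lies in its -x half, lengthwise along the tote's y.
- done_block: The finished pillow block, already in the tote; same shape as the one in the jig.
- blank1: Pillow block still to be marked, standing on the bench beyond the jig. Leave alone.
- blank2: Another pillow block still to be marked, beside the first. Leave alone.
- punch_case: Open black plastic punch case, 150 (x) x 210 (y) x 28 mm with its lid standing up 150 mm high at the far side, on the side of the jig where the tote is not. Fixed.
- jar: Glass jar, 72 mm diameter, 105 mm high, steel cap. Origin: centre of the underside. Leave alone.
- hammer: Ball-peen hammer lying on the bench behind the jig, 315 mm long, handle towards its -x, 29 mm high. Origin under the head. Leave alone.
- punch: Loose steel centre punch, 120 mm long, 12 mm thick, lying between the jig and the robot. Leave alone.
Not all that is in view belongs to the job. Leave any blue or yellow look-alike of the block alone. Leave any purple look-alike of the done_block alone.

How it is judged:
By the outcome, as a careful person would: the job done as asked, in the order asked, and still so for the second after the job is handed in, with the robot touching nothing.
It also fails if it takes over 70 s, if anything falls off the work surface, if the arm or the gripper's body presses on something with over 40 N, if the wrist force passes 120 N, or if a joint passes its speed limit or range.

ROBOT

A 6-joint arm with a two-finger parallel gripper is mounted at the origin on the work surface. World frame = base frame: x ahead of the robot, y to its left, z up, the work surface at z = 0. Lengths are in m, angles in rad, forces in N, time in s.
With the tool pointing down it reaches from about 0.225 to 0.875 m from the base axis. Payload 3.4 kg.
Tool frame: the origin (TCP) lies at the very end of the fingers, on their centre line; the grasp point (between the pads) lies 19 mm behind it; z points along the fingers, y is the line along which they close (so a half turn about z gives the same grasp; the last joint's range is limited). The gripper opens to 85 mm and grips with 20 to 120 N. Pads are 22 mm wide; open, the fingers measure 114 mm over their backs; the gripper's body (76 mm by 85 mm) begins 54 mm behind the grasp point. The pads swing forward as they close: fully open they stand 13 mm farther back than shut.
Start: joints at [-1.275, 0.276, 1.505, -0, 1.361, -0.121], TCP at [0.233, -0.526, 0.231] pointing down, gripper open.
Joint ranges: [-2.89, 2.89], [-0.75, 2.08], [0.22, 2.7], [-1.18, 4.32], [0.11, 2.71], [-2.7, 2.7]. Speed limits (rad/s): [2.57, 2.57, 3.14, 3.14, 3.14, 3.14].

INTERFACE

Orientations are given as a unit quaternion [w, x, y, z].
In Python, from rig import readout, vision, manip gives the robot as it stands.
- The arm moves only by the shell command python3 -m handwheel 'ROWS' [FORCE]. ROWS is JSON, a list of rows, each a list of 3 entries, a list of its own where there are three numbers: the shift along the tool's x, y, z in mm, then the turn, a rotation vector about the tool's x, y, z in units of 6 degrees (1.0 is 6 degrees), then the closure, from -1 (fully open) to 1 (shut), so that 0 is half open. A call has 1 to 20 rows; each row shifts and turns the commanded pose from where the row before left it, along the tool's axes as they then stand; what a row does not reach is not made up. A row lasts 1/8 s, in which the tool goes at most 62.5 mm and 10.7 degrees, less where a joint would pass 70% of its speed; a pose out of reach is approached as far as the arm can. A call is refused whole if a number of a shift passes 62.5 or a number of a turn 1, either way. A call with a gripper value outside its range is refused whole. The fingers move at their own pace and stop on an object; FORCE is the grip in N (left out, the last holds). Time passes only in rows, so rows that do not move let the fingers close. It gives the time, the measured TCP pose, the force, the opening and the grip force at its end, in the units of the state.
- readout.get_state(): the state, without advancing time (a new reading comes with each control period).
- vision.get_image(name): name is "side" or "top"; returns the picture (480x640x3 uint8, blue, green, red); there is no depth.
- vision.camera_params(name): a dict with "intrinsics" (3x3 intrinsics, pixels), "rvec" (rotation vector, rad) and "tvec" (3), from world to camera coordinates, as OpenCV has them. Camera axes: x right, y down, z forward; pixel columns grow to the right and rows downward; lengths in m; the calibration is good to about 2 mm. A picture is of the moment at which its call begins. camera_params takes no time and is no camera call.
- manip.sign_off(): hands the job in; it is judged then, once.
The state is a dict: "clock": time; "qpos": joint angles; "qd": joint speeds; "effort": joint torques, N m; "position": TCP position; "ee_rot": TCP orientation; "contact_force": force on the tool from outside, world axes, zero at the start; "moment": the same for the moment, N m; "width": finger opening in m; "gripper_force": force on a finger pad.
Only numpy, scipy, OpenCV 4.12 (cv2) and the standard library are available. Lean on these libraries where they do the work, as an engineer would, in place of code of your own. Each camera call takes 0.05 s, during which the arm holds its last target. There are 200 camera calls.

## Working session

There is one attempt and no reset: what is moved stays moved. The work goes in short steps, Python scripts to look and compute and a shell command to move; the robot and the scene stay as the last step left them, time stands still between calls to the robot, and variables do not carry over. Pictures are saved under pics/ and viewed, at most 10 in all, crops included, and the job is handed in when it is done.

```bash
ls; mkdir -p pics; python3 - <<'E'
from rig import readout, vision
import cv2
for n in("side","top"):
    cv2.imwrite(f"pics/{n}0.png",vision.get_image(n))
    p=vision.camera_params(n);R=cv2.Rodrigues(p["rvec"])[0] if 1 else 0
    import numpy as np
    print(n,np.array(p["intrinsics"]).round(1).tolist(),(-R.T@np.array(p["tvec"]).ravel()).round(3),R.round(2).tolist())
print(readout.get_state())
E
```

```text
pics
side [[583.8, 0.0, 326.1], [0.0, 583.8, 238.8], [0.0, 0.0, 1.0]] [-0.396 -0.996  0.839] [[0.74, -0.67, -0.01], [-0.32, -0.34, -0.88], [0.59, 0.66, -0.47]]
top [[454.2, 0.0, 317.6], [0.0, 454.2, 240.9], [0.0, 0.0, 1.0]] [ 0.405 -0.002  1.291] [[0.03, -1.0, -0.0], [-1.0, -0.02, -0.09], [0.09, 0.01, -1.0]]
{'clock': 0.1, 'qpos': array([-1.27502746e+00,  2.76529364e-01,  1.50601210e+00, -1.35200474e-05,
        1.36073638e+00, -1.21004431e-01]), 'qd': array([-6.52199795e-04, -1.08940815e-03,  9.79572787e-05, -6.93105081e-04,
       -4.65717194e-04, -1.92919426e-05]), 'effort': array([ 1.06309664e-03, -4.17699730e+01, -2.46405065e+01, -2.45031079e-04,
        5.82926965e-03, -1.09450292e-05]), 'position': array([ 0.23261224, -0.5253158 ,  0.23052538]), 'ee_rot': array([-8.38803521e-04,  9.78365321e-01,  2.06883032e-01, -8.01191928e-05]), 'contact_force': array([-0.15852626,  0.21692973, -0.69543411]), 'moment': array([ 0.02849778, -0.02663773,  0.01019456]), 'gripper_force': 0.0, 'width': 0.0853655847493105}
```

View pics/top0.png

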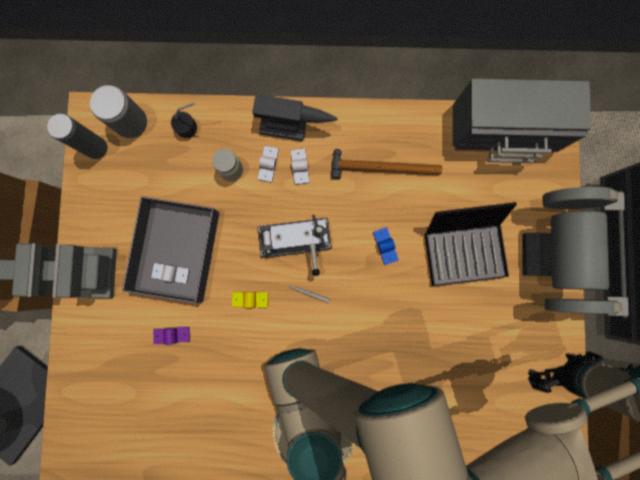

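View pics/side0.png

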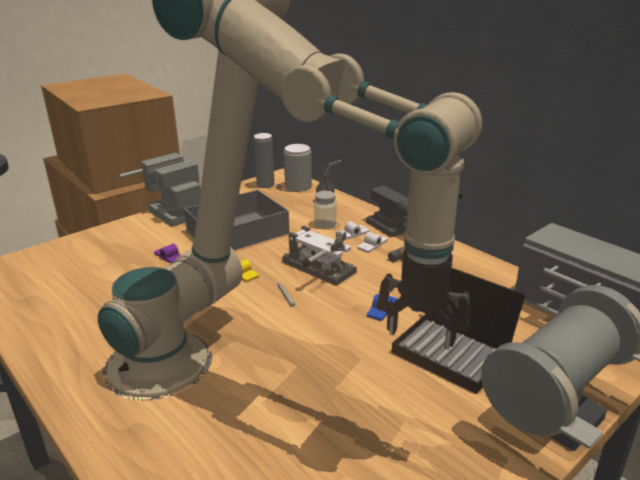

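```bash
python3 - <<'E'
import cv2,numpy as np
a=cv2.imread("pics/top0.png")[195:295,240:350]; b=cv2.imread("pics/side0.png")[215:295,270:370]
a=cv2.resize(a,(440,400),interpolation=cv2.INTER_CUBIC);b=cv2.resize(b,(0,0),fx=3.5,fy=5,interpolation=cv2.INTER_CUBIC)
a=cv2.resize(cv2.imread("pics/top0.png")[205:285,250:345],(0,0),fx=4.1,fy=4.1,interpolation=cv2.INTER_CUBIC)
b=cv2.resize(cv2.imread("pics/side0.png")[215:295,275:365],(0,0),fx=4.1,fy=4.1,interpolation=cv2.INTER_CUBIC)
cv2.imwrite("pics/c0.png",np.hstack([a,b]))
E
```

```text
(no output)
```

View pics/c0.png

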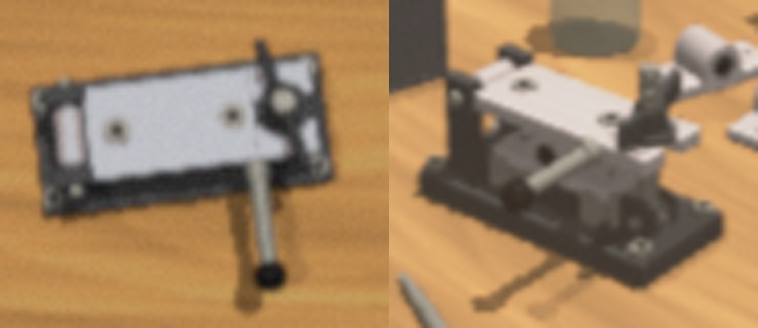

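```bash
cat > h.py <<'E'
import cv2,numpy as np
from scipy.optimize import least_squares
from rig import vision
C={}
for n in("side","top"):
    p=vision.camera_params(n);R=cv2.Rodrigues(np.array(p["rvec"],float))[0]
    C[n]=(np.array(p["intrinsics"]),R,np.array(p["tvec"],float).ravel())
def ray(n,px):
    K,R,t=C[n];d=R.T@np.linalg.inv(K)@np.array([px[0],px[1],1.]);return -R.T@t,d
def onz(n,px,z):
    o,d=ray(n,px);return o+d*(z-o[2])/d[2]
def tri(a,b):
    (o,d),(p,e)=ray("top",a),ray("side",b);s=np.linalg.lstsq(np.c_[d,-e],p-o,rcond=None)[0]
    A,B=o+s[0]*d,p+s[1]*e;return (A+B)/2,np.linalg.norm(A-B)
def proj(n,P):
    K,R,t=C[n];q=K@(R@np.array(P)+t);return q[:2]/q[2]
def blob(im,roi,f):
    x0,y0,x1,y1=roi;m=f(im[y0:y1,x0:x1].astype(int)).astype(np.uint8)
    k,_,st,c=cv2.connectedComponentsWithStats(m);i=1+np.argmax(st[1:,4]);return c[i]+[x0,y0],st[i]
E
python3 - <<'E'
from h import *
np.set_printoptions(precision=4,suppress=True)
T=cv2.imread("pics/top0.png");S=cv2.imread("pics/side0.png")
dark=lambda a:a.sum(2)<110
b1,_=blob(T,(308,263,324,280),dark);b2,_=blob(S,(297,255,313,270),lambda a:a.sum(2)<130)
print("ball",b1,b2,tri(b1,b2))
e1,s=blob(T,(313,223,325,236),lambda a:a.sum(2)>400);print("boltend",e1,s,onz("top",e1,.137),proj("side",onz("top",e1,.137)))
for q in((338.7,232.6),(337,230),(340,233)):print(tri(e1,q))
# plate long axis
pc=[onz("top",p,.02) for p in((257.8,227),(261.7,257.4),(330.5,248.4),(327.6,218.4))]
print(np.array(pc),[np.linalg.norm(pc[i]-pc[i-1]) for i in range(4)])
# leaf white mask
m=((T.astype(int).min(2)>140)).astype(np.uint8);m[:212]=0;m[262:]=0;m[:,:268]=0;m[:,334:]=0
k,l,st,c=cv2.connectedComponentsWithStats(m)
i=1+np.argmax(st[1:,4]);r=cv2.minAreaRect(np.argwhere(l==i)[:,::-1].astype(np.float32));bp=cv2.boxPoints(r);print(bp)
lp=np.array([onz("top",p,.087) for p in bp]);print(lp,[np.linalg.norm(lp[i]-lp[i-1]) for i in range(4)])
# tote rim mask
m=((T.astype(int).max(2)<125)&(T.astype(int).max(2)-T.astype(int).min(2)<25)).astype(np.uint8);m2=np.zeros_like(m);m2[190:312,115:228]=m[190:312,115:228]
c=max(cv2.findContours(m2,0,2)[0],key=cv2.contourArea);r=cv2.minAreaRect(c);bp=cv2.boxPoints(r);print("tote",bp)
lp=np.array([onz("top",p,.08) for p in bp]);print(lp,lp.mean(0),[np.linalg.norm(lp[i]-lp[i-1]) for i in range(4)])
E
```

```text
Traceback (most recent call last):
  File "h.py", line 19, in blob
    k,_,st,c=cv2.connectedComponentsWithStats(m);i=1+np.argmax(st[1:,4]);return c[i]+[x0,y0],st[i]
                                                     ~~~~~~~~~^^^^^^^^^^
ValueError: attempt to get argmax of an empty sequence
```

```bash
python3 - <<'E'
from h import *
np.set_printoptions(precision=4,suppress=True)
T=cv2.imread("pics/top0.png");S=cv2.imread("pics/side0.png")
dark=lambda a:a.sum(2)<a.sum(2).min()+80
b1,s1=blob(T,(308,263,324,280),dark);b2,s2=blob(S,(297,255,313,270),dark)
print("ball",b1,s1,b2,s2,tri(b1,b2))
e1,s=blob(T,(313,223,325,236),lambda a:a.sum(2)>a.sum(2).max()-120);print("boltend",e1,s,onz("top",e1,.137),proj("side",onz("top",e1,.137)))
for q in((338.7,232.6),(337,230),(340,233)):print(tri(e1,q))
pc=[onz("top",p,.02) for p in((257.8,227),(261.7,257.4),(330.5,248.4),(327.6,218.4))]
print(np.array(pc),[np.linalg.norm(pc[i]-pc[i-1]) for i in range(4)])
m=((T.astype(int).min(2)>135)).astype(np.uint8);m[:212]=0;m[262:]=0;m[:,:268]=0;m[:,334:]=0
k,l,st,c=cv2.connectedComponentsWithStats(m)
i=1+np.argmax(st[1:,4]);r=cv2.minAreaRect(np.argwhere(l==i)[:,::-1].astype(np.float32));bp=cv2.boxPoints(r);print(bp)
lp=np.array([onz("top",p,.087) for p in bp]);print(lp,[np.linalg.norm(lp[i]-lp[i-1]) for i in range(4)])
a=T.astype(int);m=((a.max(2)<125)&(a.max(2)-a.min(2)<25)).astype(np.uint8);m2=np.zeros_like(m);m2[190:312,115:228]=m[190:312,115:228]
c=max(cv2.findContours(m2,0,2)[0],key=cv2.contourArea);r=cv2.minAreaRect(c);bp=cv2.boxPoints(r);print("tote",bp)
lp=np.array([onz("top",p,.08) for p in bp]);print(lp,lp.mean(0),[np.linalg.norm(lp[i]-lp[i-1]) for i in range(4)])
E
```

```text
ball [315.0938 271.9375] [ 4  7  7  5 32] [303.8904 263.6096] [  0   0  16  15 146] (array([0.4301, 0.0107, 0.0789]), np.float64(0.007481833527960856))
boltend [321.7059 223.8824] [ 5  0  7  4 17] [ 0.5548 -0.0059  0.137 ] [345.0506 230.7434]
(array([ 0.5487, -0.0004,  0.1326]), np.float64(0.01719345110543056))
(array([0.5462, 0.0008, 0.141 ]), np.float64(0.020903350774286854))
(array([ 0.5502, -0.0015,  0.131 ]), np.float64(0.013890548673680394))
[[ 0.5567  0.1736  0.02  ]
 [ 0.4712  0.1595  0.02  ]
 [ 0.5013 -0.0326  0.02  ]
 [ 0.586  -0.0225  0.02  ]] [np.float64(0.19830966994881896), np.float64(0.08660607787308895), np.float64(0.19445080085612743), np.float64(0.08528326480180008)]
[[269.2108 226.1341]
 [316.4248 220.042 ]
 [319.7738 245.9969]
 [272.5599 252.0891]]
[[ 0.5518  0.134   0.087 ]
 [ 0.5713  0.0083  0.087 ]
 [ 0.5019 -0.0024  0.087 ]
 [ 0.4826  0.1226  0.087 ]] [np.float64(0.07011232734169649), np.float64(0.12714876363139285), np.float64(0.07017510481081234), np.float64(0.1264794983118383)]
tote [[122.12  290.84 ]
 [139.544 195.008]
 [219.008 209.456]
 [201.584 305.288]]
[[0.3701 0.5191 0.08  ]
 [0.6287 0.4885 0.08  ]
 [0.5945 0.2717 0.08  ]
 [0.3374 0.3063 0.08  ]] [0.4827 0.3964 0.08  ] [np.float64(0.21531219233531718), np.float64(0.2604218120069665), np.float64(0.21952530127521402), np.float64(0.25940934859185905)]
```

```bash
cat >> h.py <<'E'
A=np.deg2rad(8.75);JX=np.array([-np.sin(A),np.cos(A),0]);JY=np.array([-np.cos(A),-np.sin(A),0]);O=np.array([.5296,.0646,0])
def J(x,y,z): return O+(x*JX+y*JY)/1000+[0,0,z/1000]
E
python3 - <<'E'
from h import *
np.set_printoptions(precision=4,suppress=True)
print("bolt",onz("top",(319,229.4),.137),J(-65,0,137),"ball",onz("top",(315.5,271.8),.081),J(-43,106,81),tri((315.5,271.8),(305.7,262.1)))
out=[]
P=[J(-65,0,137),J(-43,106,81),J(75,33,95),J(75,-33,95),J(-95,-45,20),J(-95,45,20),J(105,45,20),J(105,-45,20),J(-85,30,87),J(-85,-30,87)]+[J(-65+s*40*np.sin(.15),s*40*np.cos(.15),104) for s in(1,-1)]
for n,(x0,y0) in(("top",(250,205)),("side",(275,215))):
    im=cv2.imread(f"pics/{n}0.png")[y0:y0+80,x0:x0+95];im=cv2.resize(im,(0,0),fx=4.2,fy=4.2,interpolation=cv2.INTER_CUBIC)
    for p in P:
        q=(proj(n,p)-[x0,y0]+.5)*4.2;cv2.drawMarker(im,tuple(int(v) for v in q),(0,0,255),0,9,1)
    out.append(im)
cv2.imwrite("pics/o1.png",np.hstack(out))
E
```

```text
bolt [0.5404 0.0007 0.137 ] [0.5395 0.0004 0.137 ] ball [0.4333 0.0073 0.081 ] [0.4314 0.006  0.081 ] (array([0.4319, 0.0084, 0.0836]), np.float64(0.003641841710040142))
```

View pics/o1.png

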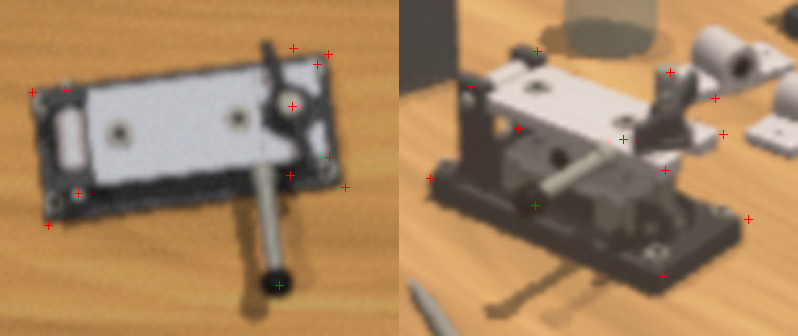

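```bash
sed -i 's/O=np.array(\[.5296,.0646,0\])/O=np.array([.531,.066,0])/' h.py
python3 -m handwheel '[[[0,0,0],[0,0,1],-1],[[38,-34,3],[0,0,0],-1],[[38,-34,3],[0,0,0],-1],[[38,-34,3],[0,0,0],-1],[[38,-34,3],[0,0,0],-1],[[38,-34,3],[0,0,0],-1],[[38,-34,3],[0,0,0],-1],[[38,-34,3],[0,0,0],-1],[[38,-34,3],[0,0,0],-1],[[38,-34,3],[0,0,0],-1],[[38,-34,3],[0,0,0],-1],[[38,-34,3],[0,0,0],-1],[[37,-33,4],[0,0,0],-1],[[0,0,0],[0,0,0],-0.2],[[0,0,0],[0,0,0],-0.2]]' 40
cat > g.py <<'E'
from h import *
from rig import readout
np.set_printoptions(precision=4,suppress=True)
from scipy.spatial.transform import Rotation as Ro
s=readout.get_state();q=s["ee_rot"];R=Ro.from_quat(np.r_[q[1:],q[0]]).as_matrix()
def toTool(P): return (R.T@(np.array(P)-s["position"]))*1000
print("t",s["clock"],"pos",s["position"],"yang",np.degrees(np.arctan2(R[1,1],R[0,1])),"q6",s["qpos"][5],"F",s["contact_force"],"w",s["width"],"gf",s["gripper_force"])
jc=np.linalg.solve(np.c_[JX,JY,[0,0,1]],s["position"]-O)*1000;print("jig",jc)
E
python3 - <<'E'
from g import *
print(toTool(J(-65,0,95)))
E
```

```text
clock: 1.98
position: [0.5402, 0.001, 0.1938]
ee_rot: [0.0, 0.988, 0.156, -0.001]
contact_force: [-0.7, 0.1, -0.1]
width: 0.0521
gripper_force: 0.0
t 1.975 pos [0.5402 0.001  0.1938] yang -72.07923910583708 q6 1.1319132243829637 F [-0.6725  0.1248 -0.1498] w 0.05213217265800618 gf 0.0
jig [-65.6544   0.8196 193.8034]
[ 1.0888 -0.5306 98.8016]
```

```bash
python3 -m handwheel '[[[1,0,40],[0,0,0],-0.2],[[0,0,40],[0,0,0],-0.2],[[0,0,19.5],[0,0,0],-0.2],[[0,0,0],[0,0,0],-0.2]]' 40
python3 - <<'E'
from g import *
a=vision.get_image("side")[205:305,260:380];b=vision.get_image("top")[185:285,260:340]
cv2.imwrite("pics/d1.png",np.hstack([cv2.resize(i,(0,0),fx=4,fy=4,interpolation=cv2.INTER_CUBIC) for i in(a,b)]))
E
```

```text
clock: 2.48
position: [0.5398, 0.0002, 0.0935]
ee_rot: [-0.0, 0.988, 0.154, -0.002]
contact_force: [-0.5, -0.0, 0.9]
width: 0.0513
gripper_force: 0.0
t 2.475 pos [0.5398 0.0002 0.0935] yang -72.23683490949419 q6 1.132915092817309 F [-0.5149 -0.0452  0.9139] w 0.05128533271138938 gf 0.0
jig [-66.3486   1.2853  93.4776]
```

View pics/d1.png

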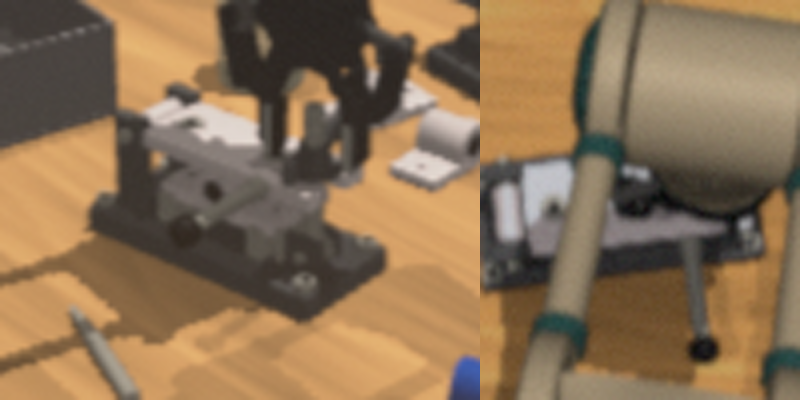

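```bash
python3 -m handwheel '[[[0,0,0],[0,0,0],1],[[0,0,0],[0,0,0],1],[[0,0,0],[0,0,0],1],[[0,0,0],[0,0,0],1]]' 40; python3 -c "from g import *"
```

```text
clock: 3.08
position: [0.5425, 0.0014, 0.0962]
ee_rot: [0.001, 0.988, 0.156, 0.001]
contact_force: [-1.6, -0.3, 6.2]
width: 0.0209
gripper_force: 39.0
t 3.075 pos [0.5425 0.0014 0.0962] yang -72.10693216773855 q6 1.1332612095951724 F [-1.6281 -0.2963  6.2059] w 0.02090875754825612 gf 39.02098596096039
jig [-65.6232  -1.4925  96.2317]
```

```bash
python3 -m handwheel '[[[0,0,-1],[0,0,-0.5],1],[[0,0,-1],[0,0,-1],1],[[0,0,-0.1],[0,0,-1],1],[[0,0,-0.1],[0,0,-1],1],[[0,0,-0.1],[0,0,-1],1],[[0,0,-0.1],[0,0,-1],1],[[0,0,-0.1],[0,0,-1],1],[[0,0,-0.1],[0,0,-1],1]]' 40; python3 -c "from g import *;print(s['moment'])"
```

```text
clock: 4.08
position: [0.542, 0.0018, 0.0969]
ee_rot: [-0.0, 0.852, 0.523, 0.0]
contact_force: [1.3, 0.6, -4.0]
width: 0.0208
gripper_force: 39.6
t 4.075 pos [0.542  0.0018 0.0969] yang -26.92718763860089 q6 0.34448610884692416 F [ 1.3396  0.6289 -3.9891] w 0.020815308894363567 gf 39.60154116153717
jig [-65.1161  -1.0674  96.9181]
[ 0.08   -0.2454 -0.0343]
```

```bash
python3 -m handwheel '[[[0,0,-0.1],[0,0,-1],1],[[0,0,-0.1],[0,0,-1],1],[[0,0,-0.1],[0,0,-1],1],[[0,0,-0.1],[0,0,-1],1],[[0,0,-0.1],[0,0,-1],1],[[0,0,-0.1],[0,0,-1],1],[[0,0,-0.1],[0,0,-1],1],[[0,0,-0.1],[0,0,-1],1],[[0,0,-0.1],[0,0,-1],1],[[0,0,0],[0,0,-1],1],[[0,0,0],[0,0,-1],1],[[0,0,0],[0,0,-1],1],[[0,0,0],[0,0,-1],1],[[0,0,0],[0,0,-1],1],[[0,0,0],[0,0,-1],1],[[0,0,0],[0,0,-1],1],[[0,0,0],[0,0,-1],1],[[0,0,0],[0,0,-1],1],[[0,0,0],[0,0,-1],1],[[0,0,0],[0,0,-1],1]]' 40; python3 - <<'E'
from g import *
print(s['moment'])
a=vision.get_image("side")[205:305,260:380];b=vision.get_image("top")[185:285,260:340]
cv2.imwrite("pics/d2.png",np.hstack([cv2.resize(i,(0,0),fx=4,fy=4,interpolation=cv2.INTER_CUBIC) for i in(a,b)]))
E
```

```text
clock: 6.58
position: [0.5409, 0.0011, 0.0982]
ee_rot: [-0.001, -0.027, 1.0, -0.001]
contact_force: [-1.7, -1.8, 0.1]
width: 0.0208
gripper_force: 40.0
t 6.575 pos [0.5409 0.0011 0.0982] yang 93.10655929277094 q6 -1.7499332460207297 F [-1.6993 -1.846   0.0701] w 0.020818494851351396 gf 40.00840365886688
jig [-65.6122   0.0915  98.1876]
[-0.2356  0.2383 -0.0641]
```

```bash
python3 -m handwheel '[[[0,0,0],[0,0,-1],1],[[0,0,0],[0,0,-1],1],[[0,0,0],[0,0,-0.5],1],[[0,0,0],[0,0,0],-0.2],[[0,0,0],[0,0,0],-0.2],[[0,0,-16],[0,0,0],-0.2],[[0,0,-20],[0,0,1],-0.2],[[0,0,0],[0,0,1],-0.2],[[0,0,0],[0,0,1],-0.2],[[0,0,0],[0,0,1],-0.2],[[0,0,0],[0,0,1],-0.2],[[0,0,0],[0,0,1],-0.2],[[0,0,0],[0,0,1],-0.2],[[0,0,0],[0,0,1],-0.2],[[0,0,0],[0,0,1],-0.2],[[0,0,0],[0,0,1],-0.2],[[0,0,0],[0,0,1],-0.2],[[0,0,0],[0,0,1],-0.2],[[0,0,0],[0,0,1],-0.2],[[0,0,0],[0,0,1],-0.2]]' 40; python3 - <<'E'
from g import *
a=vision.get_image("side")[205:305,260:380];b=vision.get_image("top")[185:285,260:340]
cv2.imwrite("pics/d3.png",np.hstack([cv2.resize(i,(0,0),fx=4,fy=4,interpolation=cv2.INTER_CUBIC) for i in(a,b)]))
E
```

```text
clock: 9.18
position: [0.5422, 0.0018, 0.1345]
ee_rot: [0.0, 0.547, 0.837, 0.0]
contact_force: [-0.7, -0.2, -0.2]
width: 0.0514
gripper_force: 0.0
t 9.175 pos [0.5422 0.0018 0.1345] yang 23.621980972159545 q6 -0.5377049292704306 F [-0.7178 -0.1524 -0.2082] w 0.05137362368834855 gf 0.0
jig [-65.1767  -1.3031 134.4685]
```

View pics/d3.png

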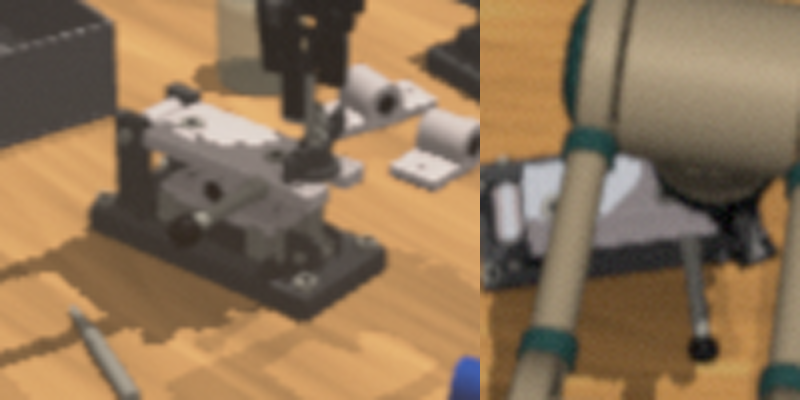

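```bash
python3 -m handwheel '[[[0,0,0],[0,0,1],-0.2],[[0,0,0],[0,0,1],-0.2],[[0,0,0],[0,0,1],-0.2],[[0,0,0],[0,0,1],-0.2],[[0,0,0],[0,0,1],-0.2],[[0,0,0],[0,0,1],-0.2],[[0,0,0],[0,0,1],-0.2],[[0,0,0],[0,0,1],-0.2],[[0,0,0],[0,0,1],-0.2],[[0,0,0],[0,0,1],-0.2],[[0,0,0],[0,0,1],-0.2],[[0,0,0],[0,0,1],-0.2],[[0,0,0],[0,0,1],-0.2],[[0,0,0],[0,0,1],-0.2],[[0,0,0],[0,0,1],-0.2],[[0,0,0],[0,0,1],-0.2],[[0,0,19],[0,0,0],-0.2],[[0,0,18.5],[0,0,0],-0.2],[[0,0,0],[0,0,0],1],[[0,0,0],[0,0,0],1]]' 40; python3 -c "from g import *"
```

```text
clock: 11.78
position: [0.542, 0.0015, 0.0972]
ee_rot: [0.0, 0.988, 0.156, 0.0]
contact_force: [0.3, -0.8, -3.7]
width: 0.0211
gripper_force: 39.3
t 11.775 pos [0.542  0.0015 0.0972] yang -72.08115885312188 q6 1.1326996743189672 F [ 0.3425 -0.8493 -3.742 ] w 0.021125616328099398 gf 39.251659512519836
jig [-65.4266  -1.0298  97.2253]
```

```bash
python3 -m handwheel '[[[0,0,0],[0,0,0],1],[[0,0,0],[0,0,-1],1],[[0,0,0],[0,0,-1],1],[[0,0,-0.1],[0,0,-1],1],[[0,0,-0.1],[0,0,-1],1],[[0,0,-0.1],[0,0,-1],1],[[0,0,-0.1],[0,0,-1],1],[[0,0,-0.1],[0,0,-1],1],[[0,0,-0.1],[0,0,-1],1],[[0,0,-0.1],[0,0,-1],1],[[0,0,-0.1],[0,0,-1],1],[[0,0,-0.1],[0,0,-1],1],[[0,0,-0.1],[0,0,-1],1],[[0,0,-0.1],[0,0,-1],1]]' 40; python3 -c "from g import *;print(s['moment'])"
```

```text
clock: 13.52
position: [0.5416, 0.0018, 0.0981]
ee_rot: [-0.0, 0.669, 0.744, 0.0]
contact_force: [0.3, 0.5, -3.4]
width: 0.0209
gripper_force: 39.3
t 13.525 pos [0.5416 0.0018 0.0981] yang 6.0739180853304475 q6 -0.2316618879496663 F [ 0.3195  0.46   -3.4319] w 0.020940763966405367 gf 39.26044285297394
jig [-65.1022  -0.7023  98.0989]
[ 0.0319  0.017  -0.0697]
```

```bash
python3 -m handwheel '[[[0,0,-0.1],[0,0,-1],1],[[0,0,-0.1],[0,0,-1],1],[[0,0,-0.1],[0,0,-1],1],[[0,0,-0.1],[0,0,-1],1],[[0,0,-0.1],[0,0,-1],1],[[0,0,-0.1],[0,0,-1],1],[[0,0,-0.1],[0,0,-1],1],[[0,0,-0.1],[0,0,-1],1],[[0,0,-0.1],[0,0,-1],1],[[0,0,0],[0,0,-1],1],[[0,0,0],[0,0,-1],1],[[0,0,0],[0,0,-1],1],[[0,0,0],[0,0,-1],1],[[0,0,0],[0,0,-1],1],[[0,0,0],[0,0,-1],1],[[0,0,0],[0,0,-0.4],1],[[0,0,0],[0,0,0],-0.2],[[0,0,0],[0,0,0],-0.2],[[0,0,-20],[0,0,0],-0.2],[[0,0,-45],[0,0,0],-0.2]]' 40; python3 -c "from g import *"
python3 -m handwheel '[[[0,36,0],[0,0,0],0.5],[[0,0,0],[0,0,0],1],[[0,0,0],[0,0,0],1]]' 40
python3 - <<'E'
from g import *
a=vision.get_image("side")[205:305,260:380];b=vision.get_image("top")[185:285,260:340]
cv2.imwrite("pics/d4.png",np.hstack([cv2.resize(i,(0,0),fx=4,fy=4,interpolation=cv2.INTER_CUBIC) for i in(a,b)]))
E
```

```text
clock: 16.02
position: [0.5406, 0.0018, 0.163]
ee_rot: [-0.002, -0.072, 0.997, 0.0]
contact_force: [0.7, -0.5, 0.3]
width: 0.0513
gripper_force: 0.0
t 16.025 pos [0.5406 0.0018 0.163 ] yang 98.25136217945284 q6 -1.8403774144725695 F [ 0.7328 -0.4551  0.2806] w 0.051286460578809784 gf 0.0
jig [-64.9336   0.3239 162.9721]
clock: 16.4
position: [0.5367, 0.037, 0.1638]
ee_rot: [0.0, -0.072, 0.997, -0.0]
contact_force: [-0.3, 0.2, -0.2]
width: -0.0003
gripper_force: 0.0
t 16.4 pos [0.5367 0.037  0.1638] yang 98.31031346226875 q6 -1.7757014093331949 F [-0.3036  0.16   -0.1844] w -0.0002660767587330628 gf 0.0
jig [-29.545   -1.1964 163.8045]
```

View pics/d4.png

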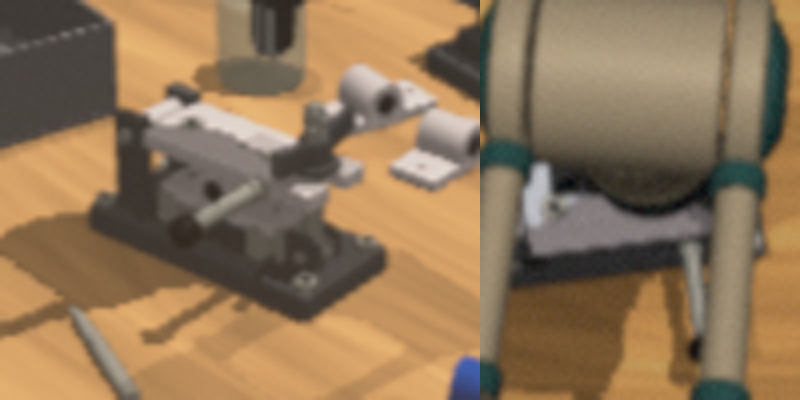

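```bash
python3 -m handwheel '[[[0,0,35],[0,0,0],1],[[1,-12,0],[0,0,0],1],[[0,-8,0.3],[0,0,0],1],[[0,-8,0.7],[0,0,0],1],[[0,-8,1],[0,0,0],1],[[0,-8,1],[0,0,0],1]]'; python3 -c "from g import *"
```

```text
clock: 17.25
position: [0.5425, -0.0072, 0.1265]
ee_rot: [0.001, -0.072, 0.997, -0.0]
contact_force: [-1.1, 1.4, 1.3]
width: 0.0003
gripper_force: 1.1
t 17.25 pos [ 0.5425 -0.0072  0.1265] yang 98.27796288103063 q6 -1.8566143716314678 F [-1.1198  1.3932  1.3194] w 0.00026399255387444897 gf 1.1155127361416817
jig [-74.1178  -0.2151 126.5199]
```

```bash
python3 -m handwheel '[[[0,-14.3,5.6],[0,0,0],1],[[0,-14.3,5.6],[0,0,0],1],[[0,-12,9.7],[0,0,0],1],[[0,-12,9.7],[0,0,0],1],[[0,-6,8],[0,0,0],1],[[0,-6,8],[0,0,0],1],[[0,-5,6],[0,0,0],1],[[0,0,0],[0,0,0],1]]'; python3 - <<'E'
from g import *
a=vision.get_image("side")[205:305,260:380];b=vision.get_image("top")[185:285,270:350]
cv2.imwrite("pics/d5.png",np.hstack([cv2.resize(i,(0,0),fx=4,fy=4,interpolation=cv2.INTER_CUBIC) for i in(a,b)]))
E
```

```text
clock: 18.25
position: [0.5515, -0.0755, 0.0725]
ee_rot: [-0.001, -0.072, 0.997, 0.0]
contact_force: [-0.6, 0.6, -0.2]
width: 0.0001
gripper_force: 0.0
t 18.25 pos [ 0.5515 -0.0755  0.0725] yang 98.2732250574296 q6 -1.975981334528277 F [-0.5515  0.5802 -0.2113] w 0.00012748181145359486 gf 0.0
jig [-142.9828    1.3092   72.4605]
```

View pics/d5.png

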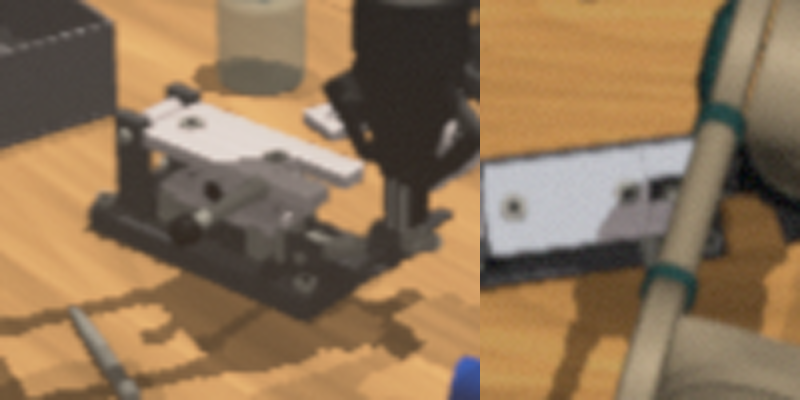

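```bash
python3 -m handwheel '[[[0,0,-20],[0,0,0],1],[[0,0,-50],[0,0,0],0],[[22,34,-5],[0,0,0],-0.3],[[22,33,0],[0,0,0],-0.3],[[22,33,0],[0,0,0],-0.3],[[0,0,15],[0,0,0],-0.3],[[0,0,0],[0,0,0],-0.3]]'; python3 - <<'E'
from g import *
print(toTool(J(-43,68,65)))
a=vision.get_image("side");b=vision.get_image("top");cv2.imwrite("pics/s6.png",a);cv2.imwrite("pics/t6.png",b)
dark=lambda a:a.sum(2)<a.sum(2).min()+60
print(blob(b,(308,263,324,280),dark),blob(a,(299,257,313,269),dark),proj("side",J(-43,104,81)))
E
```

```text
clock: 19.23
position: [0.4713, 0.0147, 0.133]
ee_rot: [-0.001, -0.073, 0.997, 0.0]
contact_force: [-0.2, -0.1, 0.5]
width: 0.0552
gripper_force: 0.0
t 19.225 pos [0.4713 0.0147 0.133 ] yang 98.34824199635025 q6 -1.8329056340089442 F [-0.1921 -0.0731  0.5187] w 0.05522695390349441 gf 0.0
jig [-41.659   66.7736 132.9911]
[ 1.1458 -1.3586 67.9921]
(array([315.3043, 271.0435]), array([ 5,  6,  6,  6, 23], dtype=int32)) (array([305.2135, 263.8539]), array([ 0,  2, 14, 10, 89], dtype=int32)) [307.4716 262.6538]
```

```bash
python3 -m handwheel '[[[1,-1,30],[0,0,0],-0.3],[[0,0,30],[0,0,0],-0.3],[[0,0,7],[0,0,0],-0.3],[[0,0,0],[0,0,0],1],[[0,0,0],[0,0,0],1],[[0,0,0],[0,0,0],1],[[0,0,0],[0,0,0],1]]' 30; python3 -c "from g import *"
```

```text
clock: 20.2
position: [0.4724, 0.0132, 0.0673]
ee_rot: [0.001, -0.072, 0.997, 0.0]
contact_force: [-0.3, 3.1, 7.0]
width: 0.0111
gripper_force: 29.6
t 20.2 pos [0.4724 0.0132 0.0673] yang 98.2661934762621 q6 -1.8355373490188056 F [-0.3292  3.0841  7.0134] w 0.011052090954972657 gf 29.554457366466522
jig [-43.2334  65.8985  67.3134]
```

```bash
python3 -m handwheel '[[[0,1.3,-17.6],[0,0,0],1],[[0,4,-17.3],[0,0,0],1],[[0,6.5,-16.4],[0,0,0],1],[[0,8.8,-15.3],[0,0,0],1]]' 30; python3 -c "from g import *"
```

```text
clock: 20.7
position: [0.4697, 0.0313, 0.1334]
ee_rot: [0.001, -0.073, 0.997, -0.003]
contact_force: [3.1, -2.9, -3.0]
width: 0.0105
gripper_force: 29.2
t 20.7 pos [0.4697 0.0313 0.1334] yang 98.35996988741672 q6 -1.7920292744463489 F [ 3.0599 -2.8727 -3.025 ] w 0.010521877287837681 gf 29.205122888088226
jig [-25.0124  65.9216 133.4002]
```

```bash
python3 -m handwheel '[[[0,11.1,-13.8],[0,0,0],1],[[0,12.9,-12],[0,0,0],1],[[0,14.7,-10],[0,0,0],1],[[0,15.9,-7.6],[0,0,0],1],[[0,17,-5.1],[0,0,0],1]]' 30; python3 -c "from g import *"
```

```text
clock: 21.32
position: [0.4594, 0.1001, 0.1849]
ee_rot: [0.002, -0.073, 0.997, -0.005]
contact_force: [-1.9, -6.7, 11.3]
width: 0.0106
gripper_force: 31.0
t 21.325 pos [0.4594 0.1001 0.1849] yang 98.37039294665882 q6 -1.6388686631901026 F [-1.8819 -6.6699 11.2932] w 0.010641360172417702 gf 30.97426950931549
jig [ 44.5983  65.5295 184.9319]
```

```bash
python3 -m handwheel '[[[0,17.5,-4],[0,0,0],1],[[0,17.6,-0.5],[0,0,0],1],[[0,17.5,2.7],[0,0,0],1],[[0,8,2.1],[0,0,0],1],[[0,0,0],[0,0,0],1]]' 30; python3 - <<'E'
from g import *
a=vision.get_image("side");b=vision.get_image("top")
cv2.imwrite("pics/s7.png",a);cv2.imwrite("pics/t7.png",b)
E
```

```text
clock: 21.95
position: [0.4496, 0.1651, 0.1808]
ee_rot: [0.0, -0.073, 0.997, 0.001]
contact_force: [0.5, 1.5, 2.6]
width: 0.011
gripper_force: 32.0
t 21.95 pos [0.4496 0.1651 0.1808] yang 98.32299244345472 q6 -1.5107519701788688 F [0.4747 1.4817 2.6205] w 0.010983063091266197 gf 32.03106701374054
jig [110.3083  65.4247 180.7933]
```

```bash
python3 -m handwheel '[[[0,0,0],[0,0,0],-0.3],[[0,0,0],[0,0,0],-0.4],[[0,0,-30],[0,0,0],-0.4],[[0,0,-50],[0,0,0],-0.4],[[-22,-35,0],[0,0,0],-1],[[-22,-35,0],[0,0,0],-1],[[-21,-34,0],[0,0,0],-1],[[0,0,0],[0,0,1],-1],[[0,0,0],[0,0,1],-1],[[0,0,0],[0,0,1],-1],[[0,0,0],[0,0,1],-1],[[0,0,0],[0,0,1],-1],[[0,0,0],[0,0,1],-1],[[0,0,0],[0,0,1],-1],[[0,0,0],[0,0,1],-1],[[0,0,0],[0,0,1],-1],[[0,0,0],[0,0,1],-1],[[0,0,0],[0,0,1],-1],[[0,0,0],[0,0,1],-1],[[0,0,0],[0,0,1],-1]]' 30; python3 - <<'E'
from g import *
a=vision.get_image("side")[175:305,260:380];b=vision.get_image("top")[185:315,240:330]
cv2.imwrite("pics/d8.png",np.hstack([cv2.resize(i,(0,0),fx=3.8,fy=3.8,interpolation=cv2.INTER_CUBIC) for i in(a,b)]))
print(toTool(J(6,0,40)))
E
```

```text
clock: 24.55
position: [0.5283, 0.0702, 0.2606]
ee_rot: [-0.0, 0.573, 0.819, -0.0]
contact_force: [0.8, -0.4, 0.6]
width: 0.0853
gripper_force: 0.0
t 24.55 pos [0.5283 0.0702 0.2606] yang 20.052703184096742 q6 -0.34822236385144617 F [ 0.8293 -0.3975  0.6121] w 0.08526801948718572 gf 0.0
jig [  4.53     2.0187 260.585 ]
[  1.0315   2.5376 220.5821]
```

View pics/d8.png

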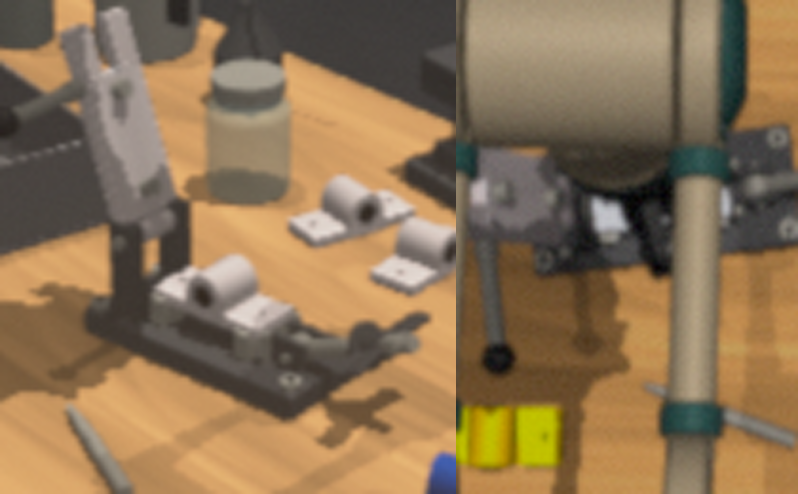

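```bash
python3 -m handwheel '[[[0,0,0],[0,0,1],-1],[[0,0,0],[0,0,0.9],-1],[[1.5,2,55],[0,0,0],-1],[[0,0,55],[0,0,0],-1],[[0,0,50],[0,0,0],-1],[[0,0,30],[0,0,0],-1],[[0,0,0],[0,0,0],-1]]' 50; python3 - <<'E'
from g import *
print(toTool(J(6,0,40)))
print("bore face",proj("side",J(6,21,56)),"seen 313.2,251.8")
T=cv2.imread("pics/t6.png").astype(int);
c,st=blob(T,(145,255,200,292),lambda a:a.min(2)>130);print(c,st,onz("top",c,.02))
# rim left edge / far & near edges by gradient: inner floor mask
for z in (.08,):
    for p in((139.5,195),(122.1,290.8)):print(onz("top",p,z))
E
```

```text
clock: 25.52
position: [0.5282, 0.0721, 0.0687]
ee_rot: [-0.002, 0.65, 0.76, -0.002]
contact_force: [0.3, 0.2, 0.2]
width: 0.0851
gripper_force: 0.0
t 25.525 pos [0.5282 0.0721 0.0687] yang 8.949119932420462 q6 -0.1507732905002596 F [0.3259 0.2085 0.232 ] w 0.08510689449345281 gf 0.0
jig [ 6.4539  1.8204 68.6901]
[-0.4813  1.999  28.6778]
bore face [313.9957 253.0108] seen 313.2,251.8
[161.8466 271.6326] [  6   8  23  18 313] [0.4245 0.4372 0.02  ]
[0.6287 0.4887 0.08  ]
[0.3702 0.5191 0.08  ]
```

```bash
python3 -m handwheel '[[[0,2,15],[0,0,0],-1],[[0,0,12.5],[0,0,0],-1],[[0,0,0],[0,0,0],1],[[0,0,0],[0,0,0],1],[[0,0,0],[0,0,0],1],[[0,0,0],[0,0,0],1]]' 60; python3 -c "from g import *"
```

```text
clock: 26.28
position: [0.5323, 0.0726, 0.0443]
ee_rot: [0.0, 0.65, 0.76, -0.0]
contact_force: [-2.5, -1.0, 6.1]
width: 0.041
gripper_force: 62.9
t 26.275 pos [0.5323 0.0726 0.0443] yang 8.880928500012915 q6 -0.14871693120748733 F [-2.5278 -0.9566  6.1094] w 0.04104212609958612 gf 62.89745128888171
jig [ 6.3573 -2.2639 44.2507]
```

```bash
python3 -m handwheel '[[[0,0,-10],[0,0,0],1],[[0,0,-20],[0,0,0],1],[[0,0,-40],[0,0,0],1],[[0,0,-50],[0,0,0],1],[[0,0,-50],[0,0,0],1],[[0,0,-40],[0,0,0],1],[[0,0,-20],[0,0,0],1],[[0,0,0],[0,0,0],1]]' 60; python3 -c "from g import *"
```

```text
clock: 27.28
position: [0.5334, 0.0727, 0.2752]
ee_rot: [0.002, 0.65, 0.76, 0.001]
contact_force: [0.2, 0.9, -2.0]
width: 0.0411
gripper_force: 62.3
t 27.275 pos [0.5334 0.0727 0.2752] yang 8.886818975250875 q6 -0.14882080153742863 F [ 0.2379  0.9244 -2.0461] w 0.041067078082279544 gf 62.25729311569012
jig [  6.2719  -3.3733 275.2417]
```

```bash
python3 -m handwheel '[[[20,4,0],[0,0,0],1],[[40,8,0],[0,0,0],1],[[45,10,0],[0,0,0],1],[[45,10,0],[0,0,0],1],[[45,10,0],[0,0,0],1],[[45,10,0],[0,0,0],1],[[45,9,0],[0,0,0],1],[[33,7,0],[0,0,0],1],[[0,0,0],[0,0,1],1],[[0,0,0],[0,0,1],1],[[0,0,0],[0,0,0.6],1],[[0,0,0],[0,0,0],1]]' 60; python3 - <<'E'
from g import *
b=vision.get_image("top");a=vision.get_image("side");cv2.imwrite("pics/t9.png",b);cv2.imwrite("pics/s9.png",a)
print(toTool([.5503,.3971,.0125]))
E
```

```text
clock: 28.78
position: [0.5499, 0.3971, 0.2713]
ee_rot: [-0.0, 0.747, 0.665, -0.002]
contact_force: [0.2, -0.5, -2.9]
width: 0.0411
gripper_force: 62.0
t 28.775 pos [0.5499 0.3971 0.2713] yang -6.673314936668888 q6 0.6393717001279409 F [ 0.1973 -0.5093 -2.8997] w 0.041105748986027285 gf 62.0110470156942
jig [324.3333 -69.0871 271.2592]
[  0.6299   1.0635 258.7565]
```

```bash
python3 -m handwheel '[[[0,0,40],[0,0,0],1],[[0,0,50],[0,0,0],1],[[0,0,50],[0,0,0],1],[[0,0,50],[0,0,0],1],[[0,0,35],[0,0,0],1],[[0,0,15],[0,0,0],1],[[0,0,0],[0,0,0],1],[[0,0,8],[0,0,0],1],[[0,0,5],[0,0,0],1],[[0,0,3],[0,0,0],1],[[0,0,0],[0,0,0],1]]' 60; python3 -c "from g import *"
```

```text
clock: 30.25
position: [0.5505, 0.3973, 0.0175]
ee_rot: [0.0, 0.747, 0.664, -0.0]
contact_force: [-0.2, -0.0, -2.6]
width: 0.041
gripper_force: 62.0
t 30.25 pos [0.5505 0.3973 0.0175] yang -6.71946212091303 q6 0.6401372006061609 F [-0.1867 -0.0147 -2.6306] w 0.040959712332549095 gf 62.04944691082346
jig [324.4891 -69.6566  17.5192]
```

```bash
python3 -m handwheel '[[[0,0,2],[0,0,0],1],[[0,0,2],[0,0,0],1],[[0,0,1],[0,0,0],1],[[0,0,0],[0,0,0],1]]' 60; python3 -m handwheel '[[[0,0,1],[0,0,0],1],[[0,0,0],[0,0,0],1]]' 60
```

```text
clock: 30.75
position: [0.5505, 0.3973, 0.0124]
ee_rot: [0.0, 0.747, 0.664, -0.0]
contact_force: [1.0, -0.4, -3.1]
width: 0.0411
gripper_force: 62.3
clock: 31.0
position: [0.5506, 0.3974, 0.0123]
ee_rot: [0.0, 0.747, 0.664, 0.0]
contact_force: [-0.7, -0.9, 3.6]
width: 0.0412
gripper_force: 62.9
```

```bash
python3 -m handwheel '[[[0,0,0],[0,0,0],-0.1],[[0,0,0],[0,0,0],-0.4],[[0,0,0],[0,0,0],-0.4],[[0,0,-15],[0,0,0],-0.4],[[0,0,-40],[0,0,0],-0.4],[[0,0,-60],[0,0,0],-0.4],[[0,0,-60],[0,0,0],-0.4],[[0,0,-60],[0,0,0],-0.4],[[-60,0,0],[0,0,0],-0.4],[[-60,0,0],[0,0,0],-0.4],[[-60,0,0],[0,0,0],-0.4],[[-60,0,0],[0,0,0],-0.4],[[-60,0,0],[0,0,0],-0.4],[[-60,0,0],[0,0,0],-0.4],[[-60,0,0],[0,0,0],-0.4],[[-60,0,0],[0,0,0],-0.4],[[-50,0,0],[0,0,0],-0.4],[[0,0,0],[0,0,0],-0.4],[[0,0,0],[0,0,0],-0.4]]' 60; python3 - <<'E'
from g import *
b=vision.get_image("top")[190:312,110:345];a=vision.get_image("side")[150:290,170:400]
cv2.imwrite("pics/f1.png",np.vstack([cv2.resize(i,(560,295),interpolation=cv2.INTER_CUBIC) for i in(a,b)]))
E
```

```text
clock: 33.38
position: [0.4888, -0.1289, 0.2472]
ee_rot: [0.001, 0.748, 0.664, 0.001]
contact_force: [-1.0, 0.4, -0.2]
width: 0.0596
gripper_force: 0.0
t 33.375 pos [ 0.4888 -0.1289  0.2472] yang -6.766055562966313 q6 -0.2780611068627767 F [-0.9748  0.4129 -0.191 ] w 0.05959368855703867 gf 0.0
jig [-186.2111   71.3493  247.2133]
```

View pics/f1.png

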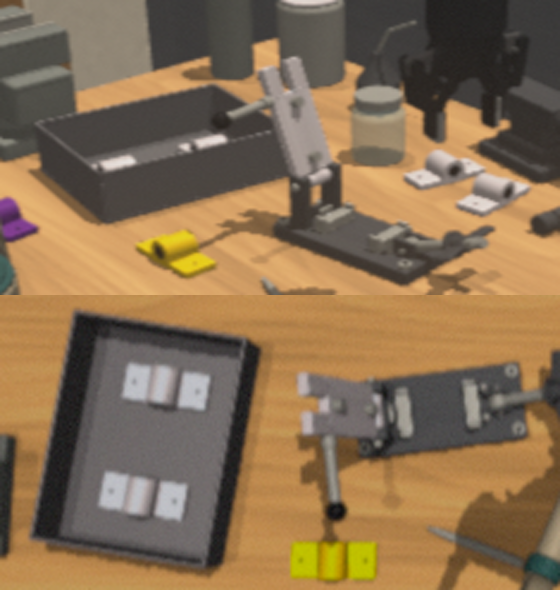

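Both blocks lie flat in the tote: ours at (165,385) and the finished one at (143,495). The leaf is open, the bolt is swung out, and the gripper is clear of everything.

```bash
python3 -c "from rig import manip;print(manip.sign_off())"
```

```text
the job is handed in; nothing more can be done
None
```

The marked block lies flat in the grey tote beside the finished one, the jig is open with its bolt swung out, and the job was handed in at about 33 s; the sign-off gave no verdict.

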